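# Tip a sweet mould out of a tight rack and stand it in the caddy

### The arm

A 7-joint arm with a two-finger parallel gripper is mounted at the origin on the work surface. World frame = base frame: x ahead of the robot, y to its left, z up, the work surface at z = 0. Lengths are in m, angles in rad, forces in N, time in s.
With the tool pointing down it reaches from about 0.4 to 0.85 m from the base axis. Payload 10.4 kg.
Tool frame: the origin (TCP) lies at the very end of the fingers, on their centre line; the grasp point (between the pads) lies 19 mm behind it (manip.tcp_to_grasp is the distance from the TCP to the grasp point, in m); x points along the fingers, y is the direction in which the jaws open and shut, and the axes are right-handed (so a half turn about x gives the same grasp; the last joint's range is limited). The gripper opens to 85 mm and grips with 20 to 120 N. Pads are 22 mm wide; open, the fingers measure 114 mm over their backs; the gripper's body (76 mm by 85 mm) begins 54 mm behind the grasp point. The pads swing forward as they close: fully open they stand 13 mm farther back than shut.
Start: joints at [-1.346, 0.332, -0.065, 1.46, 0.022, 1.35, -0.088], TCP at [0.153, 0.606, 0.231] pointing down, gripper open.
Joint ranges: [-2.6, 2.6], [-0.5, 2.12], [-1.47, 1.34], [0.16, 2.42], [-1.27, 4.41], [0.06, 2.06], [-2.6, 2.6]. Speed limits (rad/s): [2.22, 2.22, 2.79, 2.79, 3.14, 3.14, 3.14].

### API

Orientations are given as a unit quaternion [x, y, z, w].
In Python, from workcell import manip, cams, hand_in gives the robot as it stands.
- The arm moves only by the shell command python3 -m handwheel 'ROWS' [FORCE]. ROWS is text: rows parted by semicolons, each of 7 numbers parted by spaces: the shift along the tool's x, y, z in mm, then the turn, a rotation vector about the tool's x, y, z in rad, then the finger opening in mm, from 0 to 85.4. A call has 1 to 8 rows; each row shifts and turns the commanded pose from where the row before left it, along the tool's axes as they then stand; what a row does not reach is not made up. A row lasts 1/10 s, in which the tool goes at most 50 mm and 8.59 degrees, less where a joint would pass 70% of its speed; a pose out of reach is approached as far as the arm can. A call with a gripper value outside its range is refused whole. The fingers move at their own pace and stop on an object; FORCE is the grip in N (left out, the last holds). Time passes only in rows, so rows that do not move let the fingers close. It gives the time, the measured TCP pose, the force and the opening at its end, in the units of the state.
- manip.get_obs(): the state, without advancing time (a new reading comes with each control period).
- cams.camera(name): name is "side" or "top"; returns a dict with "color" (400x640x3 uint8, blue, green, red), "depth" (400x640 float32, m along the optical axis (not along the pixel's ray), 0 where there is no reading), "camera_matrix" (3x3 intrinsics, pixels), "distortion" ([k1, k2, p1, p2, k3] as OpenCV has them; the pictures are not rectified), "origin" and "attitude" of the camera in the world. Camera axes: x right, y down, z forward; pixel columns grow to the right and rows downward; lengths in m; the calibration is good to about 2 mm. A picture is of the moment at which its call begins.
- hand_in(): hands the job in, once; it reports no verdict.
Trained networks look in the newest picture that a camera, given by its name, has taken for a name from the list of things; names that differ only in an ending like _2 or _b are one class to them, and where a whole thing is asked for, a point or a joint stands for the part that bears it (a point fixed in the world has none). Each returns a list of dicts, best first, with "conf" (0 to 1); they miss things now and then, are a little off and sometimes report something else, mostly with a low value. They report only what shows in the picture. A call takes as long as a camera call. They do not tell look-alikes from the thing itself.
- cams.recognise(camera, thing): "box" ([left, top, width, height] in pixels, round what is visible of it).
- cams.outline_of(camera, thing): "region" (400x640 bool, what is visible of it) and "box" ([left, top, width, height] in pixels, round what is visible of it).
The state is a dict: "clock": time; "joint_pos": joint angles; "joint_velocities": joint speeds; "tau": joint torques, N m; "position": TCP position; "ee_rot": TCP orientation; "ft_force": force on the tool from outside, world axes, zero at the start; "torque": the same for the moment, N m; "grip_width": opening from 0.0 (shut) to 1.0 (fully open).
Only numpy, scipy, OpenCV 4.12 (cv2) and the standard library are available. Lean on these libraries where they do the work, as an engineer would, in place of code of your own. Each camera call takes 0.05 s, during which the arm holds its last target.

### The job

Fetch the wooden sweet mould with the single wide scoop in its top edge from the tightly packed rack: tip it forward by its top edge, its foot staying in the rack, until it leans on the front rail, then grip it and lift it out. Stand it upright on the cork liner in the empty compartment of the caddy, flat on its foot, and let go. Leave everything else standing where it is.

Things in the scene. Friction and masses are not known exactly. Their poses are not given: they have to be found in the camera images.
- mould: the wooden sweet mould to fetch: block 95 mm deep (x), 40 mm thick (y), 180 mm tall (z), 0.3 to 0.55 kg, with ONE wide scoop in the middle of its top edge (44 mm long in x, 18 mm deep, across the whole thickness). Origin: centre of underside; x points from its spine (narrow face to the robot's side) to its rear face, z up. Starts upright in any one of the rack's five places
- mould_toe (a point): point on the mould: the middle of the lower front edge (foot of the spine), 47.5 mm from its origin along -x
- rack: fixed plywood rack, open in front and above. Origin: centre of underside; x from its front to its back, y along the row. Base board 12 mm thick (x -115 to 70 mm, y +-118 mm). Five upright items stand on it at x = 0, y = -84, -42, 0, 42, 84 mm, only 2 mm apart: no finger fits between. Side walls 112 mm high (x +-52 mm, y beyond +-106 mm)
- rack_rail (a point): middle of the axis of the rack's front rail, a 12 mm steel bar along the row, 75 mm above the table, 96 mm before the rack's origin, on end posts at y = +-112 mm. An item pulled forward by its top pivots over the lip, passes balance at about 28 degrees and then rests on the rail, leaning about 35 degrees, its upper half clear in front of its neighbours
- rack_lip (a point): middle of the top of the rack's foot lip, 8 mm above the base board, 6 mm thick (rack x -54.5 to -48.5 mm), along the whole row: it stops the items' feet from sliding out forward
- rack_back (a point): middle of the top edge of the rack's back panel, 92 mm above the table, 8 mm thick (rack x 50.5 to 58.5 mm). The items' rear faces (rack x 47.5 mm) stand 100 mm higher than it and can be reached from behind and above
- caddy: fixed open wooden caddy, 132 mm (x) by 192 mm (y), walls 60 mm high and 6 mm thick, floor 8 mm thick. Origin: centre of its underside. Three compartments side by side at y = -62, 0, +62 mm, each 56 mm (y) by 120 mm (x) inside. Two are taken, one is empty
- liner: fixed cork liner 114 x 50 x 4 mm on the floor of the EMPTY compartment (any of the three). Origin: centre of its underside, 8 mm above the table; axes parallel to the caddy's; its top is 4 mm above the origin
- block_notched: wooden block of the mould's size and kind, but with two narrow notches (16 mm long, 18 mm deep) in its top edge; in the rack's row. Origin: centre of underside. Must stay where it stands.
- block_plain: wooden block of the mould's size with a plain flat top; in the rack's row. Origin: centre of underside. Must stay where it stands.
- carton: cardboard carton of the mould's size with a plain flat top and a strip of white tape along it; in the rack's row. Origin: centre of underside. Must stay where it stands.
- binder: grey ring binder of the mould's size, paper edges seen on top; in the rack's row. Origin: centre of underside. Must stay where it stands.
- jar: closed round jar with a black lid, 44 mm across, 95 mm tall, in one caddy compartment. Origin: centre of underside. Must stay where it stands.
- packet: cardboard packet 90 x 40 x 100 mm tall, in one caddy compartment. Origin: centre of underside. Must stay where it stands.
- cup: open white cup, 60 mm across, 75 mm tall, on the mat between rack and caddy. Origin: centre of underside. Must stay where it stands.
- tray: black open tray 170 x 120 x 28 mm on the left. Origin: centre of underside. Must stay where it stands.
- sieve: steel sieve dome, 90 mm across, 52 mm tall, on the right. Origin: centre of underside. Must stay where it stands.
- stick: dark wooden guide stick 240 x 28 x 14 mm lying at the back. Origin: centre of underside. Must stay where it stands.
There are look-alikes about, which are no part of the job. What is shaped like the mould but green or red is not meant.

How it is judged:
On the way:
1. the mould is tipped forward in the rack, leaning 29 to 49 degrees from upright with its foot still behind the lip (angle between mould's own z axis and vertical between 0.5 and 0.85 rad and z of mould_toe in the frame of rack below 0.035 m and x of mould_toe in the frame of rack between -0.056 and 0 m), for 0.2 s.
At the end, for the whole second after the job is handed in: the mould stands upright (within 0.10 rad) on the liner in the empty compartment: its origin within 18 mm (x) and 14 mm (y) of the liner's centre and its underside less than 6 mm above the liner's top, at rest (angle between mould's own z axis and vertical below 0.1 rad and z of mould in the frame of liner between -0.002 and 0.01 m and x of mould in the frame of liner between -0.018 and 0.018 m and y of mould in the frame of liner between -0.014 and 0.014 m and linear speed of mould below 0.02 m/s and angular speed of mould below 0.1 rad/s); the robot touches nothing.
It fails at once if another item (in the rack, in the caddy or on the table) is moved by more than 30 mm (distance of any of block_notched, block_plain, carton, binder, jar, packet, cup, tray, sieve, stick from where it was at the start of the episode above 0.03 m).
It fails at once if another item of the rack or the caddy, or the cup, is tilted by more than 0.35 rad (angle between any of block_notched, block_plain, carton, binder, jar, packet, cup's own z axis and vertical above 0.35 rad).
It also fails if it takes over 64 s, if anything falls off the work surface, if the arm or the gripper's body presses on something with over 40 N, if the wrist force passes 120 N, or if a joint passes its speed limit or range.

## Working session

There is one attempt and no reset: what is moved stays moved. The work goes in short steps, Python scripts to look and compute and a shell command to move; the robot and the scene stay as the last step left them, time stands still between calls to the robot, and variables do not carry over. Pictures are saved under pics/ and viewed, and the job is handed in when it is done.

```bash
ls; mkdir -p pics
python3 - <<'E'
from workcell import manip,cams
import cv2
print(manip.get_obs())
print(manip.tcp_to_grasp)
for n in ("side","top"):
    c=cams.camera(n); cv2.imwrite(f"pics/{n}0.png",c["color"]); print({k:v for k,v in c.items() if k not in("color","depth")})
    for t in ("mould","rack","caddy","liner","block_notched","cup","jar","packet"):
        print(n,t,[(round(d["conf"],2),[int(x) for x in d["box"]]) for d in cams.recognise(n,t)])
E
```

```text
pics
{'clock': 0.0, 'joint_pos': array([-1.34557548,  0.33287778, -0.06465405,  1.46095024,  0.02160761,
        1.34993633, -0.08849181]), 'joint_velocities': array([ 1.88953807e-03, -1.07225457e-03,  7.50147775e-04, -5.87862442e-04,
       -4.02900113e-05,  3.14811779e-05, -6.83266907e-04]), 'tau': array([ 4.91861974e-04, -6.25434852e+01,  4.95756743e-02, -3.91609776e+01,
        1.62681984e-02,  9.92848916e-03, -5.34416586e-06]), 'position': array([0.15324725, 0.60551729, 0.23050789]), 'ee_rot': array([ 0.08687718,  0.70171645, -0.0879192 ,  0.70165276]), 'ft_force': array([-0.1179899 ,  0.23557688, -0.6543509 ]), 'torque': array([-0.0292268 ,  0.06027237, -0.01332633]), 'grip_width': 1.0063514421850621}
0.0187
{'camera_matrix': array([[398.24467547,   0.        , 311.87518685],
       [  0.        , 398.24467547, 200.48590631],
       [  0.        ,   0.        ,   1.        ]]), 'distortion': array([0.02769333, 0.        , 0.        , 0.        , 0.        ]), 'origin': array([1.36774689, 0.6858697 , 0.91985238]), 'attitude': array([ 0.41050681,  0.79721449, -0.39935154, -0.1909
[... 477 characters left out ...]
54298],
       [  0.        , 470.07225942, 201.8779956 ],
       [  0.        ,   0.        ,   1.        ]]), 'distortion': array([-0.11811869,  0.        ,  0.        ,  0.        ,  0.        ]), 'origin': array([0.37898398, 0.0459009 , 1.99286849]), 'attitude': array([-0.70430887,  0.70870286, -0.02501524,  0.03261135])}
top mould [(0.87, [150, 238, 36, 21]), (0.81, [247, 169, 14, 29]), (0.75, [239, 261, 27, 15])]
top rack [(0.63, [250, 172, 58, 45]), (0.41, [294, 170, 11, 31])]
top caddy [(0.76, [356, 172, 52, 39])]
top liner [(0.71, [389, 174, 13, 29])]
top block_notched [(0.75, [294, 168, 9, 34])]
top cup [(0.52, [321, 180, 13, 15])]
top jar []
top packet [(0.79, [375, 177, 13, 22])]
```

Run:
```python
import cv2
a=cv2.imread("pics/side0.png")[140:300,190:560];b=cv2.imread("pics/top0.png")[140:290,130:430]
cv2.imwrite("pics/s1.png",cv2.resize(a,None,fx=2.15,fy=2.15,interpolation=3))
cv2.imwrite("pics/t1.png",cv2.resize(b,None,fx=2.6,fy=2.6,interpolation=3))
c=cv2.imread("pics/side0.png")[175:290,280:400]
cv2.imwrite("pics/s2.png",cv2.resize(c,None,fx=5,fy=5,interpolation=3))
c=cv2.imread("pics/top0.png")[160:225,240:415]
cv2.imwrite("pics/t2.png",cv2.resize(c,None,fx=4.5,fy=4.5,interpolation=3))
```

```text
(no output)
```

View pics/s1.png

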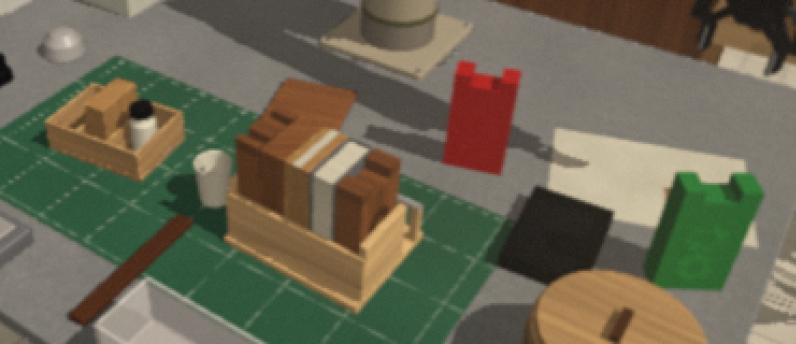

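View pics/t1.png

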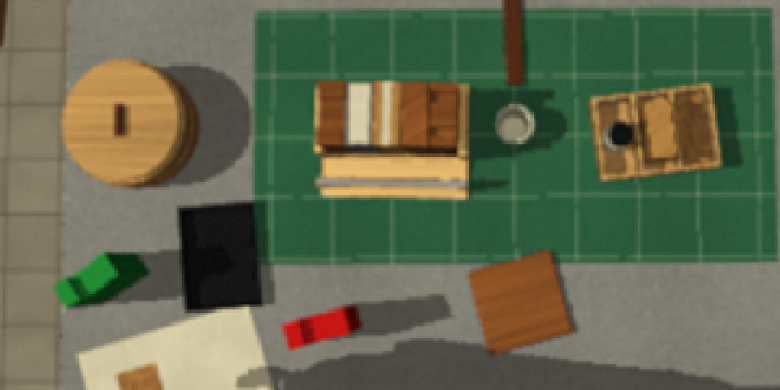

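View pics/s2.png

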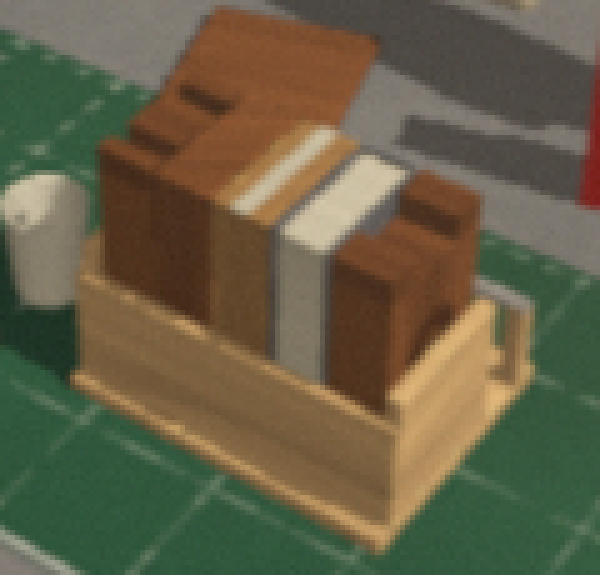

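View pics/t2.png

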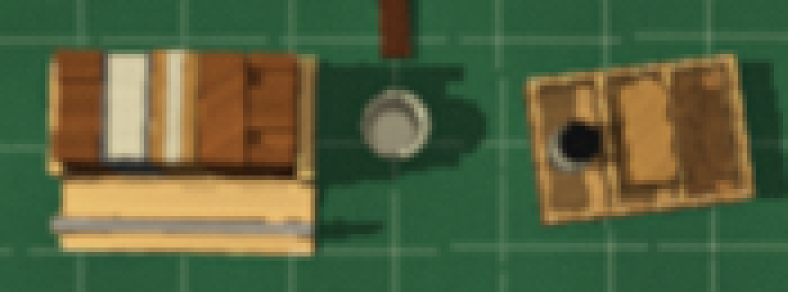

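View pics/side0.png

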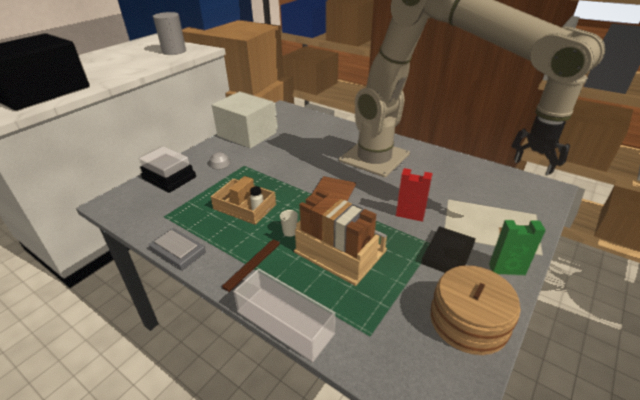

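View pics/top0.png

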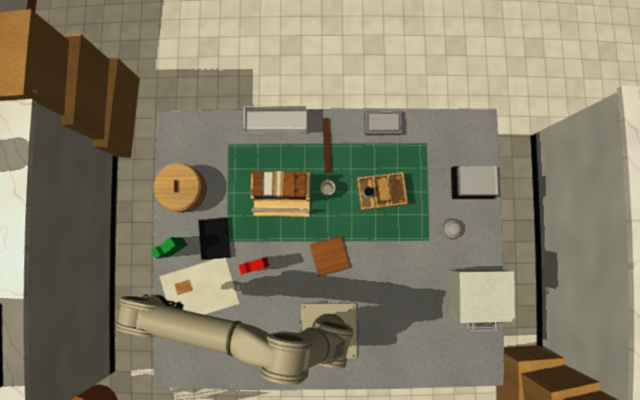

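The mould, with one wide scoop, is at the left end (+y) of the rack, about pixel (258,185) in top and (370,225) in side, next to the binder. The empty compartment is the right one (-y), at about (396,188) in top. Next I'll measure poses from depth.

```bash
cat > h.py <<'E'
import numpy as np, cv2
from scipy.spatial.transform import Rotation as R
from workcell import manip,cams
def cloud(c,depth=None):
    d=c["depth"] if depth is None else depth
    h,w=d.shape; u,v=np.meshgrid(np.arange(w),np.arange(h))
    p=cv2.undistortPoints(np.stack([u,v],-1).reshape(-1,1,2).astype(np.float64),c["camera_matrix"],c["distortion"]).reshape(h,w,2)
    P=np.dstack([p[...,0]*d,p[...,1]*d,d])
    W=P@R.from_quat(c["attitude"]).as_matrix().T+c["origin"]
    W[d<=0]=np.nan
    return W
def proj(c,X):
    r=R.from_quat(c["attitude"]).as_matrix().T
    q=(np.atleast_2d(X)-c["origin"])@r.T
    o,_=cv2.projectPoints(q.reshape(-1,1,3),np.zeros(3),np.zeros(3),c["camera_matrix"],c["distortion"]); return o.reshape(-1,2)
E
python3 - <<'E'
from h import *
import pickle
S={}
for n in("top","side"):
    cs=[cams.camera(n) for _ in range(2)]
    c=cs[0]; D=np.stack([k["depth"] for k in cs]); print(n,"depth noise",np.std(D[0]-D[1]),(D==0).mean())
    D[D==0]=np.nan; d=np.nan_to_num(np.nanmedian(D,0)); c["depth"]=d; S[n]=c
    W=cloud(c); 
    roi=(W[...,0]>.3)&(W[...,0]<.85)&(abs(W[...,1])<.5)
    print("table z",np.nanmedian(W[...,2][roi&(abs(W[...,2])<.02)]))
    # items
    m=roi&(W[...,2]>.165)&(W[...,2]<.22)
    P=W[m]; P=P[(abs(P[:,0]-.55)<.25)]
    print("tops",len(P),P.min(0),P.max(0),np.median(P,0), cv2.minAreaRect(P[:,:2].astype(np.float32)*1000))
pickle.dump(S,open("S.pkl","wb"))
E
```

```text
top depth noise 0.20710367 0.004091796875
table z 0.0006675786086582924
tops 1358 [0.30004621 0.09052697 0.16522406] [0.64982502 0.30036026 0.20085229] [0.59965048 0.1951569  0.18972386] ((473.8599853515625, 197.55816650390625), (208.8044891357422, 349.91265869140625), 89.08038330078125)
side depth noise 0.1759137 0.011052734375
table z 0.0010296559488041646
tops 2007 [0.30030163 0.08693029 0.16501214] [0.65276371 0.29890316 0.19466406] [0.61053849 0.20870425 0.18958078] ((474.7511291503906, 195.84609985351562), (210.3523406982422, 352.3284912109375), 88.65663146972656)<stdin>:7: RuntimeWarning: All-NaN slice encountered
```

```bash
cat >> h.py <<'E'
def T2(x,y,yaw): 
    def f(p): 
        p=np.atleast_2d(np.array(p,float)); c,s=np.cos(yaw),np.sin(yaw)
        return np.c_[x+c*p[:,0]-s*p[:,1],y+s*p[:,0]+c*p[:,1],p[:,2]]
    return f
def boxedges(x0,x1,y0,y1,z0,z1):
    a=[(x0,y0),(x1,y0),(x1,y1),(x0,y1)]; E=[]
    for i in range(4):
        p,q=a[i],a[(i+1)%4]; E+=[((*p,z0),(*q,z0)),((*p,z1),(*q,z1)),((*p,z0),(*p,z1))]
    return E
def draw(c,img,f,E,col,s,off):
    for a,b in E:
        n=proj(c,f([a,b])); n=((n-off+.5)*s-.5)*16
        cv2.line(img,*[tuple(int(round(v)) for v in k) for k in n],col,1,cv2.LINE_AA,4)
E
python3 - <<'E'
from h import *
import pickle
S=pickle.load(open("S.pkl","rb"))
for n in S:
    W=cloud(S[n]); x,y,z=W[...,0],W[...,1],W[...,2]
    P=W[(z>.18)&(z<.2)&(x>.5)&(x<.7)&(abs(y-.2)<.2)]
    print(n,"tops",np.median(P[:,2]),cv2.minAreaRect(P[:,:2].astype(np.float32)*1000),P.min(0),P.max(0))
    P=W[(z>.065)&(z<.085)&(x>.4)&(x<.53)&(y>.05)&(y<.35)]
    print("rail",len(P)); 
    if len(P)>10: print(P.min(0),P.max(0),np.median(P,0))
    P=W[(z>.05)&(z<.065)&(x>.45)&(x<.75)&(y<0)&(y>-.35)]
    print("caddy",cv2.minAreaRect(P[:,:2].astype(np.float32)*1000))
    P=W[(z>.06)&(z<.12)&(x>.45)&(x<.75)&(y<.03)&(y>-.35)]
    print("contents",P.min(0),P.max(0))
E
```

```text
top tops 0.19061623530459393 ((600.4282836914062, 195.48602294921875), (209.37765502929688, 94.99864959716797), 89.59779357910156) [0.55275481 0.09052697 0.18002785] [0.64850328 0.30036026 0.19992417]
rail 156
[0.49800981 0.08167943 0.06918256] [0.51187141 0.31516142 0.08498142] [0.5037215  0.19399271 0.07897578]
caddy ((578.058837890625, -162.08944702148438), (133.00692749023438, 322.12939453125), 6.562264919281006)
contents [ 0.5098987  -0.32370748  0.06002651] [0.65480165 0.02806334 0.11649008]
side tops 0.19094702414207543 ((602.028076171875, 192.85855102539062), (210.26678466796875, 97.2568130493164), 88.58827209472656) [0.55205209 0.08693029 0.18003216] [0.65245739 0.29890316 0.19466406]
rail 57
[0.50371884 0.27613749 0.06585274] [0.51822719 0.31347658 0.08185226] [0.51234817 0.29920833 0.07784544]
caddy ((578.5292358398438, -162.49685668945312), (136.0924835205078, 323.9200439453125), 6.590566635131836)
contents [ 0.51116069 -0.324655    0.06000734] [0.66132654 0.02998092 0.11172347]
```

```bash
cat > ov.py <<'E'
from h import *
import pickle,sys
S=pickle.load(open("S.pkl","rb"))
rx,ry,rw,cx,cy,cw=map(float,sys.argv[1:7]); tag=sys.argv[7]
RE=boxedges(-.0475,.0475,.063+.001,.103+.001,.012,.192)+boxedges(-.0475,.0475,-.104,-.064,.012,.192)+boxedges(-.115,.07,-.118,.118,0,.012)+[((-.096,-.112,.081),(-.096,.112,.081))]
CE=boxedges(-.066,.066,-.096,.096,0,.06)+[((-.06,-.028-.006,.06),(.06,-.028-.006,.06)),((-.06,.034,.06),(.06,.034,.06))]
for n,(u0,v0,u1,v1) in dict(top=(240,160,415,225),side=(200,165,400,290)).items():
    s=4; im=cv2.resize(S[n]["color"][v0:v1,u0:u1],None,fx=s,fy=s,interpolation=3)
    draw(S[n],im,T2(rx,ry,rw),RE,(255,0,255),s,np.array([u0,v0])); draw(S[n],im,T2(cx,cy,cw),CE,(255,255,0),s,np.array([u0,v0]))
    cv2.imwrite(f"pics/ov_{n}_{tag}.png",im)
E
python3 - <<'E'
from h import *
import pickle
S=pickle.load(open("S.pkl","rb"))
for n in S:
    W=cloud(S[n]); x,y,z=W[...,0],W[...,1],W[...,2]
    m=(z>.045)&(z<.068)&(x>.48)&(x<.68)&(y<-.12)&(y>-.35)
    P=W[m]; print("caddy",cv2.minAreaRect(P[:,:2].astype(np.float32)*1000))
    P=W[(z>.08)&(z<.12)&(x>.48)&(x<.68)&(y<-.12)&(y>-.35)]
    for lo in (0,1):
        Q=P[(P[:,1]>-.19)] if lo else P[(P[:,1]<=-.19)]
        if len(Q)>5: print("content",len(Q),cv2.minAreaRect(Q[:,:2].astype(np.float32)*1000),Q[:,2].max())
    P=W[(z>.03)&(z<.09)&(x>.45)&(x<.68)&(y<.08)&(y>-.1)]; print("cup",P.min(0),P.max(0))
E
python3 ov.py .601 .194 -.012 .588 -.227 .11 a
```

```text
caddy ((585.2586059570312, -225.00335693359375), (133.06704711914062, 195.48138427734375), 6.6046929359436035)
content 247 ((584.688720703125, -224.5332794189453), (89.98746490478516, 41.66377639770508), 6.547260284423828) 0.11649008194753585
content 81 ((577.9820556640625, -162.86013793945312), (38.03696823120117, 37.61635971069336), 74.88287353515625) 0.11124652172734106
cup [ 0.56950261 -0.02546188  0.03137855] [0.63314012 0.0780115  0.08402281]
caddy ((586.3030395507812, -225.9319610595703), (135.6465606689453, 195.251220703125), 7.121293544769287)
content 312 ((587.2022705078125, -224.76087951660156), (90.63229370117188, 41.50950241088867), 6.205976486206055) 0.1117234662977401
content 110 ((579.6676635742188, -163.98171997070312), (37.692806243896484, 38.3427848815918), 70.8397216796875) 0.10573337170532116
cup [ 0.56868271 -0.02791205  0.03055784] [0.65837943 0.07981854 0.08569967]
```

View pics/ov_top_a.png

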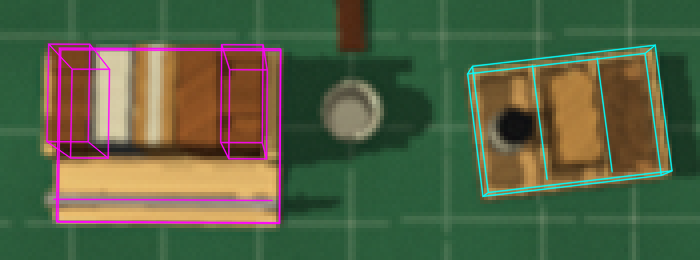

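View pics/ov_side_a.png

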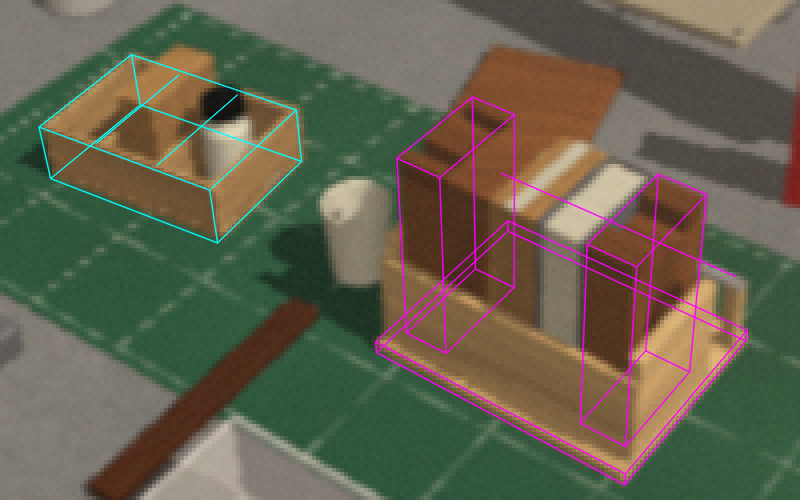

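```bash
cat >> h.py <<'E'
def rel(pos,Rt,nmin=1,steps=True):
    o=manip.get_obs(); p=o["position"]; Rc=R.from_quat(o["ee_rot"]); Rt=R.from_matrix(Rt)
    d=Rc.inv().apply(np.array(pos)-p)*1000; w=(Rc.inv()*Rt).as_rotvec()
    n=max(np.linalg.norm(d)/50,np.linalg.norm(w)/.149)
    print("pos",p.round(4),"t",o["clock"],"F",o["ft_force"].round(1),"grip",round(o["grip_width"],3)); print("shift mm",d.round(1),"rot",w.round(3),"rows>=",round(n,1)); print(Rc.as_matrix().round(3).tolist(), "q",o["joint_pos"].round(2))
def Rtool(tilt,yaw,flip=1):
    # tool x = (sin t,0,-cos t) ; y = flip*world y ; rotated by yaw
    x=np.array([np.sin(tilt),0,-np.cos(tilt)]); y=np.array([0,flip,0.]); z=np.cross(x,y)
    return R.from_euler('z',yaw).as_matrix()@np.c_[x,y,z]
E
python3 - <<'E'
from h import *
for f in (1,-1): rel([.600,.279,.26],Rtool(0,-.007,f))
E
```

```text
pos [0.1533 0.6059 0.2314] t 1.1 F [0.2 0.5 0.3] grip 1.005
shift mm [ -28.7 -207.4  513.3] rot [-0.241 -0.    -0.   ] rows>= 11.1
[[0.0, 0.245, 0.969], [0.0, 0.969, -0.245], [-1.0, 0.0, -0.0]] q [-1.35  0.33 -0.06  1.46  0.02  1.35 -0.09]
pos [0.1533 0.6059 0.2314] t 1.1 F [0.2 0.5 0.3] grip 1.005
shift mm [ -28.7 -207.4  513.3] rot [ 2.901 -0.     0.   ] rows>= 19.5
[[0.0, 0.245, 0.969], [0.0, 0.969, -0.245], [-1.0, 0.0, -0.0]] q [-1.35  0.33 -0.06  1.46  0.02  1.35 -0.09]
```

```bash
python3 -m handwheel '-45 0 0 -0.12 0 0 0; -45 0 0 -0.121 0 0 0; 0 -27 37 0 0 0 0; 0 -27 37 0 0 0 0; 0 -27 37 0 0 0 0; 0 -27 37 0 0 0 0; 0 -27 37 0 0 0 0; 0 -27 37 0 0 0 0' 40
python3 - <<'E'
from h import *
rel([.600,.279,.26],Rtool(0,-.007,1))
E
```

```text
clock: 1.9
position: [0.3755, 0.4411, 0.3216]
ee_rot: [0.003, 0.707, -0.002, 0.707]
ft_force: [0.1, 0.9, 0.9]
grip_width: -0.004
pos [0.3755 0.4411 0.3216] t 1.9 F [0.1 0.9 0.9] grip -0.004
shift mm [  61.6 -160.6  225.6] rot [ 0.     0.    -0.001] rows>= 5.7
[[0.0, 0.007, 1.0], [0.001, 1.0, -0.007], [-1.0, 0.001, 0.0]] q [-1.    0.2   0.07  1.44 -0.01  1.5   0.63]
```

```bash
python3 -m handwheel '0 -27 38 0 0 0 0; 0 -27 38 0 0 0 0; 0 -27 38 0 0 0 0; 0 -27 38 0 0 0 0; 0 -27 38 0 0 0 0; 20 -25 36 0 0 0 0; 30 0 0 0 0 0 0; 0 0 0 0 0 0 0'
python3 - <<'E'
from h import *
rel([.600,.279,.215],Rtool(0,-.007,1))
for n,(u0,v0,u1,v1) in dict(top=(220,140,360,240),side=(290,120,450,240)).items():
    c=cams.camera(n); im=c["color"][v0:v1,u0:u1]; cv2.imwrite(f"pics/{n}_b.png",cv2.resize(im,None,fx=4.5,fy=4.5,interpolation=3))
E
```

```text
clock: 2.7
position: [0.5983, 0.2791, 0.2668]
ee_rot: [0.002, 0.709, -0.004, 0.705]
ft_force: [-0.8, 1.5, 0.9]
grip_width: 0.003
pos [0.5983 0.2791 0.2668] t 2.7 F [-0.8  1.5  0.9] grip 0.003
shift mm [51.8  0.1  2. ] rot [-0.002 -0.006  0.004] rows>= 1.0
[[-0.006, 0.009, 1.0], [-0.004, 1.0, -0.009], [-1.0, -0.004, -0.006]] q [-0.67  0.4   0.23  1.31 -0.09  1.45  1.12]
```

View pics/side_b.png

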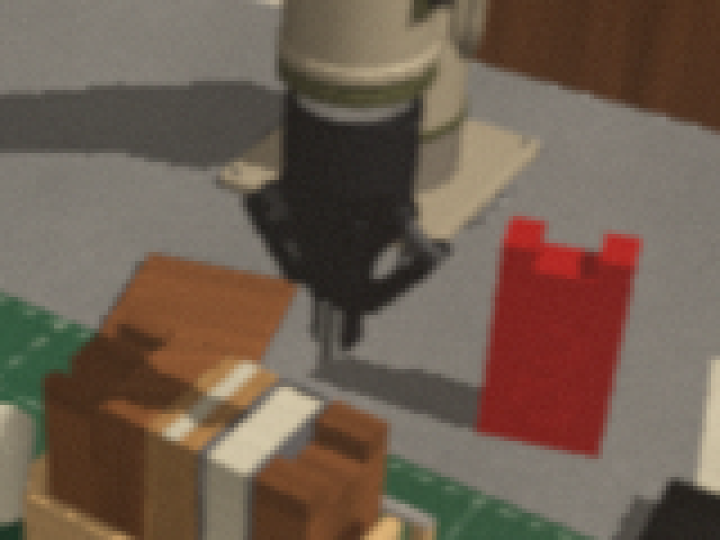

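View pics/top_b.png

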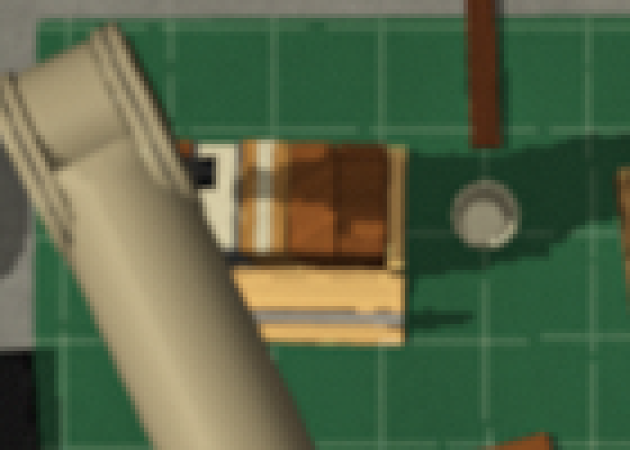

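```bash
python3 -m handwheel '35 0 2 0 -0.006 0 0; 15 0 0 0 0 0 0; 0 0 0 0 0 0 0'
python3 - <<'E'
from h import *
rel([.600,.279,.180],Rtool(0,-.007,1))
u0,v0,u1,v1=320,160,420,240
c=cams.camera("side"); im=cv2.resize(c["color"][v0:v1,u0:u1],None,fx=7,fy=7,interpolation=3)
cv2.imwrite("pics/side_c0.png",im.copy())
p=manip.get_obs()["position"]
f=T2(.600,.195,-.007)
E=boxedges(-.0475,.0475,.064,.104,.012,.192)+boxedges(-.022,.022,.064,.104,.174,.192)
draw(c,im,f,E,(255,0,255),7,np.array([u0,v0]))
draw(c,im,T2(0,0,0),[(p,p+[0,0,.03])],(0,255,255),7,np.array([u0,v0]))
cv2.imwrite("pics/side_c.png",im)
E
```

```text
clock: 3.1
position: [0.5997, 0.2816, 0.2202]
ee_rot: [0.001, 0.706, -0.002, 0.708]
ft_force: [-0.7, 0.5, -0.6]
grip_width: -0.003
pos [0.5997 0.2816 0.2202] t 3.1 F [-0.7  0.5 -0.6] grip -0.003
shift mm [40.2 -2.6  0.2] rot [0.002 0.003 0.001] rows>= 0.8
[[0.003, 0.005, 1.0], [-0.001, 1.0, -0.005], [-1.0, -0.001, 0.003]] q [-0.67  0.42  0.22  1.38 -0.09  1.35  1.12]
```

View pics/side_c.png

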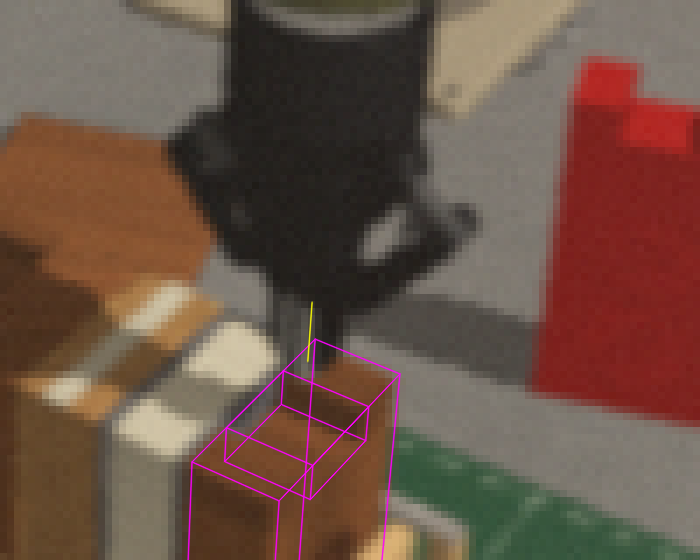

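View pics/side_c0.png

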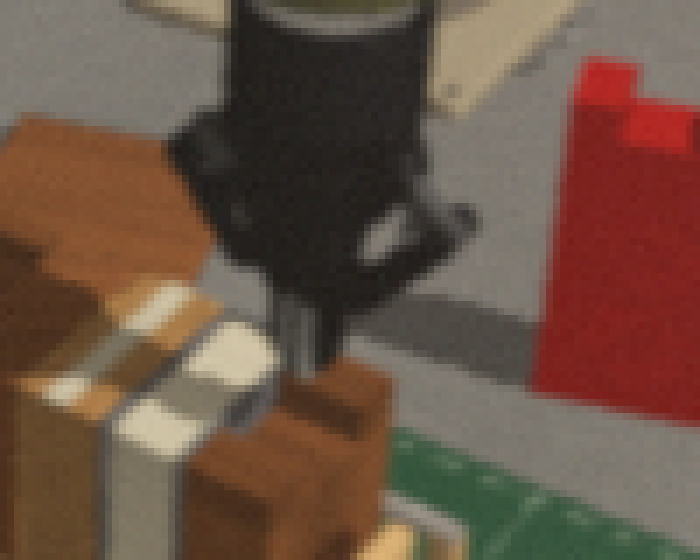

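```bash
python3 -m handwheel '15 -2.5 0 0 0 0 0; 15 0 0 0 0 0 0; 9 0 0 0 0 0 0; 0 0 0 0 0 0 0'
python3 - <<'E'
from h import *
rel([.600,.279,.180],Rtool(0,-.007,1))
u0,v0,u1,v1=320,160,420,240
c=cams.camera("side"); im=cv2.resize(c["color"][v0:v1,u0:u1],None,fx=7,fy=7,interpolation=3)
cv2.imwrite("pics/side_d.png",im.copy())
E
```

```text
clock: 3.55
position: [0.6005, 0.278, 0.1803]
ee_rot: [0.002, 0.706, -0.003, 0.708]
ft_force: [-1.0, 1.1, 0.4]
grip_width: -0.002
pos [0.6005 0.278  0.1803] t 3.55 F [-1.   1.1  0.4] grip -0.002
shift mm [ 0.3  1.  -0.5] rot [0.    0.003 0.001] rows>= 0.0
[[0.003, 0.007, 1.0], [-0.001, 1.0, -0.007], [-1.0, -0.001, 0.003]] q [-0.66  0.44  0.22  1.44 -0.09  1.27  1.12]
```

View pics/side_d.png

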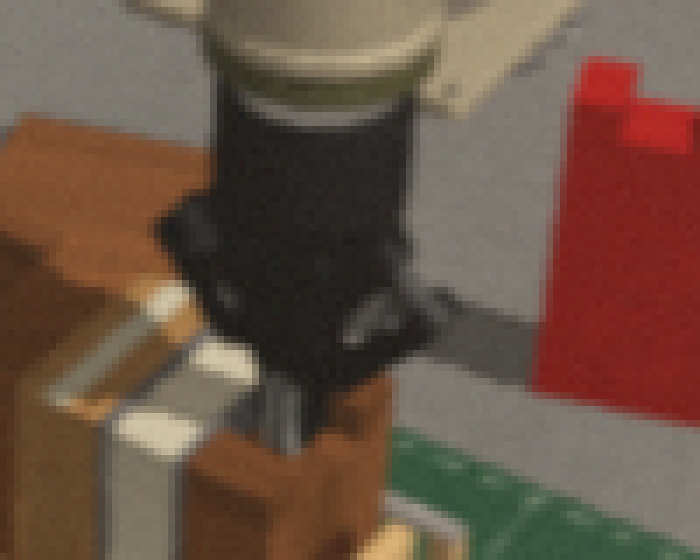

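```bash
python3 -m handwheel '0 0 -6 0 0 0 0; 0 0 -4 0 0 0 0; 0 0 -2 0 0 0 0; 0 0 0 0 0 0 0'
python3 -m handwheel '-2 0 -10 0 -0.06 0 0; -2 0 -10 0 -0.06 0 0; -2 0 -10 0 -0.06 0 0; 0 0 0 0 0 0 0'
python3 - <<'E'
from h import *
rel([.600,.279,.180],Rtool(0,-.007,1))
u0,v0,u1,v1=300,160,420,250
c=cams.camera("side"); im=cv2.resize(c["color"][v0:v1,u0:u1],None,fx=6,fy=6,interpolation=3)
cv2.imwrite("pics/side_e.png",im.copy())
E
```

```text
clock: 4.0
position: [0.5894, 0.2787, 0.1829]
ee_rot: [0.003, 0.705, -0.002, 0.71]
ft_force: [1.4, 0.8, 1.1]
grip_width: 0.0
clock: 4.4
position: [0.557, 0.2797, 0.1865]
ee_rot: [0.002, 0.638, -0.001, 0.77]
ft_force: [-0.9, -1.0, -0.4]
grip_width: -0.0
pos [0.557  0.2797 0.1865] t 4.4 F [-0.9 -1.  -0.4] grip -0.0
shift mm [14.4 -0.5 41. ] rot [ 0.003  0.186 -0.001] rows>= 1.3
[[0.185, 0.004, 0.983], [0.0, 1.0, -0.004], [-0.983, 0.001, 0.185]] q [-0.78  0.24  0.22  1.7   0.06  1.06  0.97]
```

View pics/side_e.png

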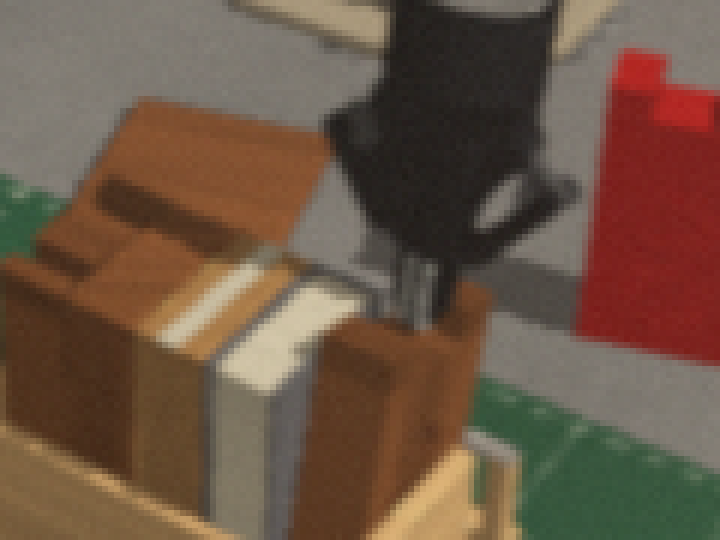

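The mould is tipping, with its scoop wall against the fingers at about (420,300). The neighbours have not moved.

```bash
python3 -m handwheel '-2 0 -10 0 -0.06 0 0; -2 0 -10 0 -0.06 0 0; -2 0 -10 0 -0.06 0 0; -2 0 -8 0 -0.05 0 0; -2 0 -8 0 -0.05 0 0; -2 0 -8 0 -0.05 0 0; 0 0 0 0 0 0 0'
python3 - <<'E'
from h import *
rel([.600,.279,.180],Rtool(0,-.007,1))
u0,v0,u1,v1=300,160,420,250
c=cams.camera("side"); im=cv2.resize(c["color"][v0:v1,u0:u1],None,fx=6,fy=6,interpolation=3)
cv2.imwrite("pics/side_f.png",im.copy())
E
```

```text
clock: 5.15
position: [0.5033, 0.279, 0.1799]
ee_rot: [0.001, 0.504, -0.003, 0.864]
ft_force: [0.1, -0.1, -0.4]
grip_width: 0.001
pos [0.5033 0.279  0.1799] t 5.15 F [ 0.1 -0.1 -0.4] grip 0.001
shift mm [47.5  0.6 84.2] rot [0.001 0.515 0.001] rows>= 3.5
[[0.493, 0.006, 0.87], [-0.004, 1.0, -0.005], [-0.87, -0.002, 0.493]] q [-0.96 -0.01  0.15  2.06  0.53  0.79  0.44]
```

View pics/side_f.png

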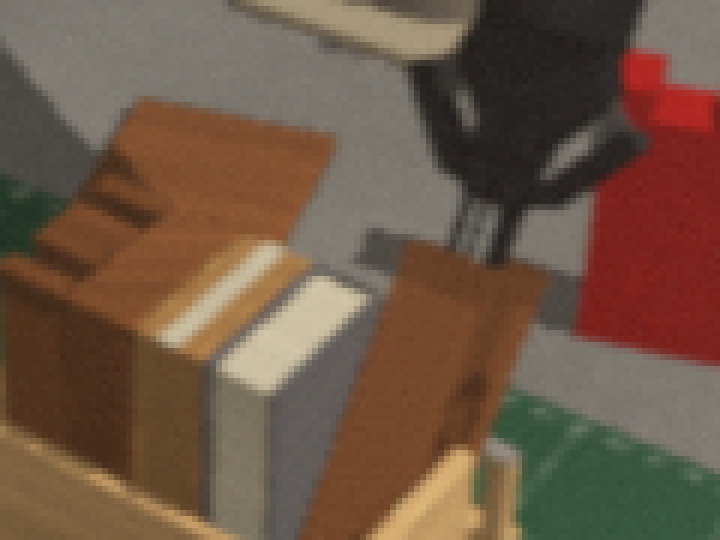

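```bash
python3 -m handwheel '-1 0 -8 0 -0.05 0 0; -1 0 -6 0 -0.045 0 0; 0 0 0 0 0 0 0; 0 0 0 0 0 0 0'
python3 - <<'E'
from h import *
rel([.600,.279,.180],Rtool(0,-.007,1))
u0,v0,u1,v1=300,160,420,250
c=cams.camera("side"); im=cv2.resize(c["color"][v0:v1,u0:u1],None,fx=6,fy=6,interpolation=3)
cv2.imwrite("pics/side_g.png",im.copy())
E
```

```text
clock: 5.6
position: [0.4922, 0.2789, 0.1755]
ee_rot: [0.002, 0.462, -0.004, 0.887]
ft_force: [0.4, -0.2, 0.6]
grip_width: 0.002
pos [0.4922 0.2789 0.1755] t 5.6 F [ 0.4 -0.2  0.6] grip 0.002
shift mm [58.  1. 91.] rot [-0.001  0.609  0.001] rows>= 4.1
[[0.572, 0.008, 0.82], [-0.005, 1.0, -0.006], [-0.82, -0.0, 0.572]] q [-0.98 -0.04  0.11  2.15  0.71  0.75  0.23]
```

View pics/side_g.png

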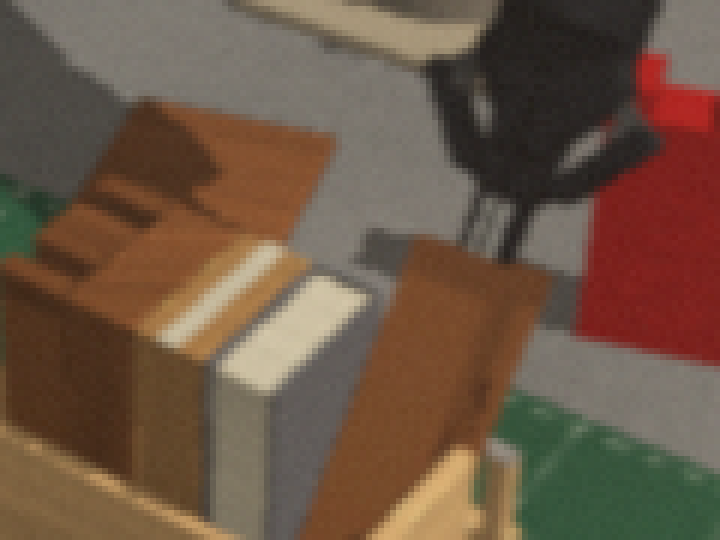

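```bash
python3 -m handwheel '-25 0 5 0 0 0 0; -40 0 0 0 0 0 75; -10 0 0 0 0 0 75; 0 0 0 0 0 0 75; 0 0 0 0 0 0 75'
cat > lean.py <<'E'
from h import *
from scipy.optimize import least_squares
rel([.600,.279,.180],Rtool(0,-.007,1))
for n in ("side","top"):
    c=cams.camera(n); W=cloud(c)
    # points in rack frame
    q=W-np.array([.600,.195,0]); X=q[...,0]*np.cos(-.007)+q[...,1]*np.sin(-.007); Y=-q[...,0]*np.sin(-.007)+q[...,1]*np.cos(-.007); Z=W[...,2]
    # local mould coords for angle guess via brute fit on +y face y extents and rear face
    m=(Y>.055)&(Y<.115)&(X<-.055)&(X>-.17)&(Z>.10)&(Z<.24)
    P=np.c_[X[m],Y[m],Z[m]]; print(n,len(P),P.min(0).round(3),P.max(0).round(3)) 
    np.save(f"P_{n}.npy",P)
    u0,v0,u1,v1=(300,150,420,250) if n=="side" else (235,160,320,225)
    s=6 if n=="side" else 8
    im=cv2.resize(c["color"][v0:v1,u0:u1],None,fx=s,fy=s,interpolation=3); cv2.imwrite(f"pics/lean_{n}0.png",im)
    for th,col in ((.58,(255,255,0)),(.63,(255,0,255))):
        def f(p):
            p=np.atleast_2d(p); x=p[:,0]+.0475; z=p[:,2]
            return T2(.600,.195,-.007)(np.c_[-.047+x*np.cos(th)-z*np.sin(th),p[:,1]+.084,.013+x*np.sin(th)+z*np.cos(th)])
        draw(c,im,f,boxedges(-.0475,.0475,-.02,.02,0,.18),col,s,np.array([u0,v0]))
    cv2.imwrite(f"pics/lean_{n}.png",im)
E
python3 lean.py
```

```text
clock: 6.15
position: [0.4528, 0.279, 0.2389]
ee_rot: [0.002, 0.462, -0.003, 0.887]
ft_force: [0.3, 0.3, -0.8]
grip_width: 0.679
pos [0.4528 0.279  0.2389] t 6.15 F [ 0.3  0.3 -0.8] grip 0.679
shift mm [132.6   1.1  86.9] rot [-0.001  0.61   0.   ] rows>= 4.1
[[0.573, 0.008, 0.82], [-0.004, 1.0, -0.006], [-0.82, 0.0, 0.573]] q [-1.02 -0.18  0.06  2.13  0.65  0.93  0.28]
side 390 [-0.145  0.062  0.1  ] [-0.055  0.106  0.213]
top 293 [-0.146  0.065  0.108] [-0.055  0.108  0.219]
```

View pics/lean_side.png

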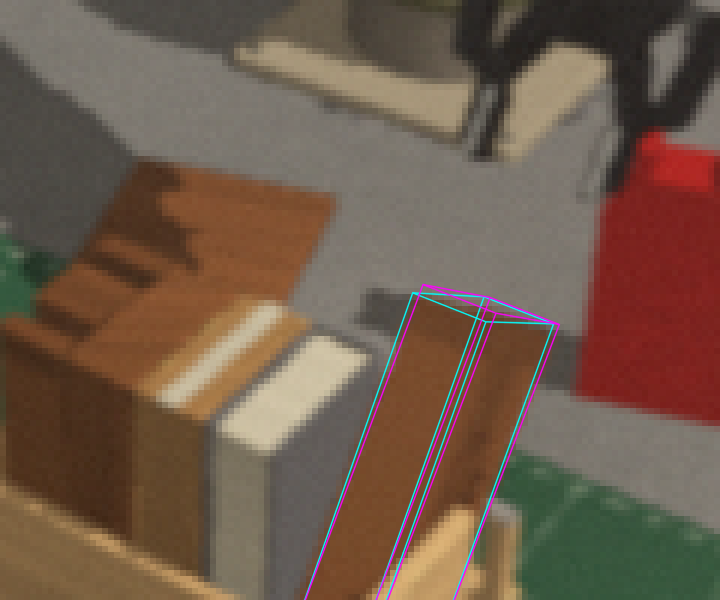

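View pics/lean_top.png

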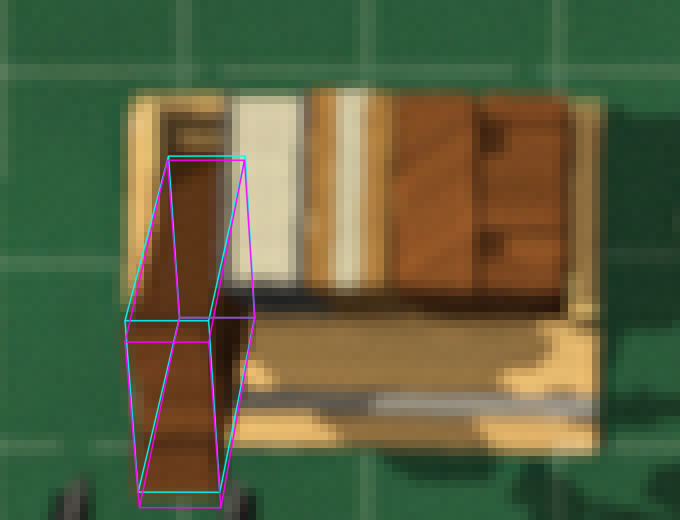

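Run:
```python
from h import *
from scipy.optimize import minimize
P=np.r_[np.load("P_side.npy")]; 
for n in("side","top"):
    P=np.load(f"P_{n}.npy"); P=P[(P[:,1]>.068)&(P[:,1]<.1)]
    # rear face line: x = a + b z ; use robust fit on points with local-rear
    for th0 in (.6,):
        def loc(th,P): 
            x=P[:,0]+.047; z=P[:,2]-.013
            return x*np.cos(th)+z*np.sin(th), -x*np.sin(th)+z*np.cos(th)
        lx,lz=loc(th0,P); rear=(lx>.082)&(lz<.17); top=lz>.17
        print(n,rear.sum(),top.sum(),"rear lx med",np.median(lx[rear]).round(4),"top lz",np.median(lz[top]).round(4))
        if rear.sum()>10:
            l=cv2.fitLine(P[rear][:,[0,2]].astype(np.float32),cv2.DIST_HUBER,0,.001,.001).ravel(); print("lean rear",np.arctan2(abs(l[0]),abs(l[1])))
rel([.526,.280,.1405],Rtool(.595,-.007,1))
```

```text
side 60 51 rear lx med 0.0943 top lz 0.1741
lean rear 0.53387743
top 21 102 rear lx med 0.0937 top lz 0.1749
lean rear 0.48653075
pos [0.4526 0.2787 0.2381] t 6.25 F [0.3 0.3 0. ] grip 0.846
shift mm [122.1   2.1   4.2] rot [0.    0.014 0.002] rows>= 2.4
[[0.572, 0.008, 0.82], [-0.006, 1.0, -0.006], [-0.82, -0.001, 0.572]] q [-1.02 -0.18  0.06  2.13  0.65  0.93  0.28]
```

```bash
python3 -m handwheel '35 2 4 0 0.014 0 75; 35 0 0 0 0 0 75; 30 0 0 0 0 0 75; 22 0 0 0 0 0 75; 0 0 0 0 0 0 75'
python3 - <<'E'
from h import *
rel([.526,.280,.1405],Rtool(.595,-.007,1))
for n,(u0,v0,u1,v1) in dict(top=(235,160,320,225),side=(300,150,420,250)).items():
    c=cams.camera(n); cv2.imwrite(f"pics/{n}_h.png",cv2.resize(c["color"][v0:v1,u0:u1],None,fx=6,fy=6,interpolation=3))
E
```

```text
clock: 6.75
position: [0.5246, 0.2784, 0.1372]
ee_rot: [-0.0, 0.47, -0.005, 0.883]
ft_force: [0.1, 0.6, -0.2]
grip_width: 0.877
pos [0.5246 0.2784 0.1372] t 6.75 F [ 0.1  0.6 -0.2] grip 0.877
shift mm [-2.   1.6  3. ] rot [ 0.001 -0.002  0.005] rows>= 0.1
[[0.559, 0.009, 0.829], [-0.009, 1.0, -0.005], [-0.829, -0.005, 0.559]] q [-0.96  0.07  0.16  2.12  0.72  0.65  0.24]
```

View pics/side_h.png

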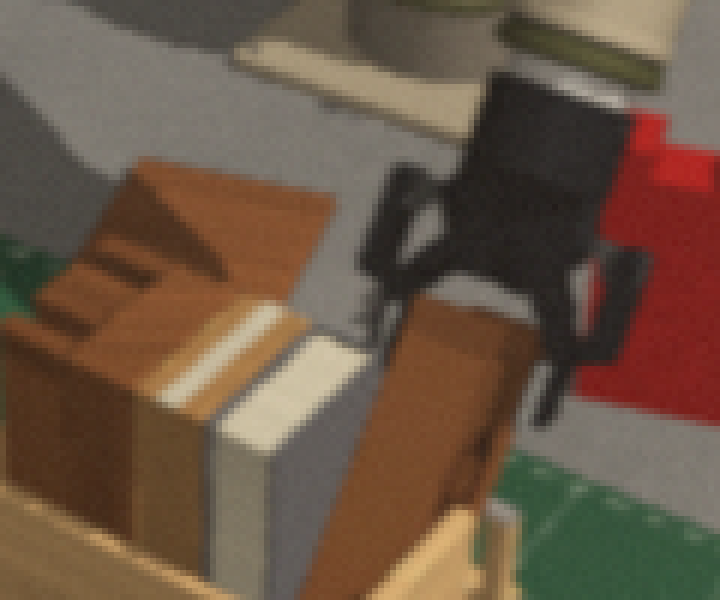

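View pics/top_h.png

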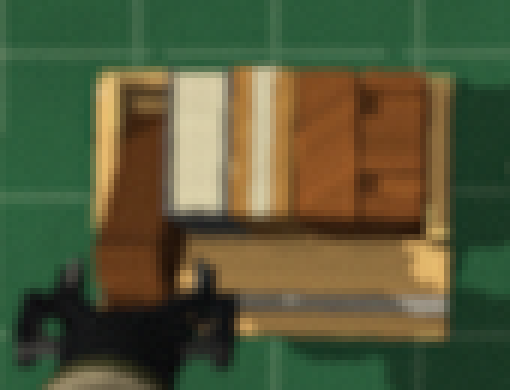

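The mould leans on the rail with the fingers straddling it evenly: (73,275) and (205,275) in the top view, mould centre about 138. Closing now.

```bash
python3 -m handwheel '-2 0 0 0 0 0 30; 0 0 0 0 0 0 30; 0 0 0 0 0 0 30; 0 0 0 0 0 0 30; 0 0 0 0 0 0 30; 0 0 0 0 0 0 30' 80
python3 -m handwheel '-5 0 3 0 0 0 30; -12 0 9 0 0 0 30; -17 0 11 0 0 0 30; 0 0 0 0 0 0 30'
python3 - <<'E'
from h import *
rel([.526,.280,.35],Rtool(.595,-.007,1))
for n,(u0,v0,u1,v1) in dict(top=(235,160,320,225),side=(300,130,420,250)).items():
    c=cams.camera(n); cv2.imwrite(f"pics/{n}_i.png",cv2.resize(c["color"][v0:v1,u0:u1],None,fx=5,fy=5,interpolation=3))
E
```

```text
clock: 7.45
position: [0.5236, 0.2815, 0.1442]
ee_rot: [0.002, 0.467, -0.002, 0.884]
ft_force: [-3.1, -1.5, 6.5]
grip_width: 0.462
clock: 7.85
position: [0.5237, 0.2817, 0.1862]
ee_rot: [0.003, 0.467, -0.002, 0.884]
ft_force: [0.7, 0.6, -4.7]
grip_width: 0.457
pos [0.5237 0.2817 0.1862] t 7.85 F [ 0.7  0.6 -4.7] grip 0.457
shift mm [-134.    -1.2   94.2] rot [-0.001  0.004 -0.003] rows>= 3.3
[[0.564, 0.007, 0.826], [-0.001, 1.0, -0.007], [-0.826, 0.003, 0.564]] q [-0.96 -0.    0.15  2.08  0.65  0.74  0.33]
```

View pics/side_i.png

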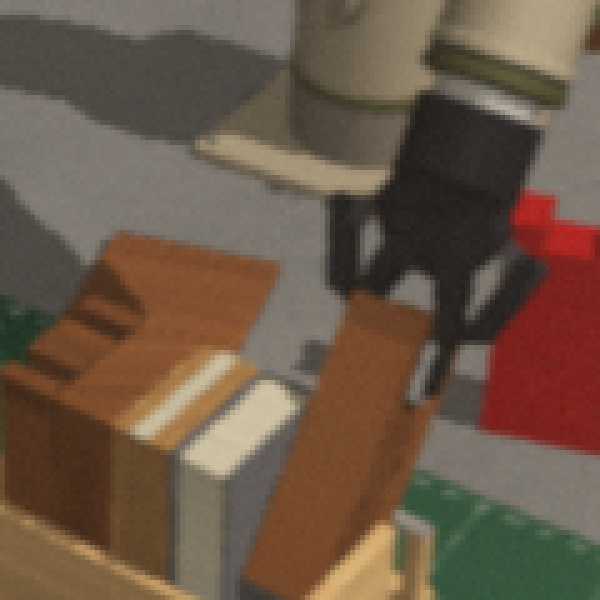

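```bash
python3 -m handwheel '-25 0 17 0 0 0 30; -31 0 21 0 0 0 30; -31 0 21 0 0 0 30; -31 0 21 0 0 0 30; -31 0 21 0 0 0 30; -31 0 21 0 0 0 30; 0 0 0 0 0 0 30'
python3 - <<'E'
from h import *
yaw=.115
l=np.array([.587,-.226])+np.array([np.sin(yaw)*.062,-np.cos(yaw)*.062]); print("liner",l)
rel([l[0],l[1],.40],Rtool(0,yaw,1))
c=cams.camera("side");cv2.imwrite("pics/side_j.png",c["color"])
E
```

```text
clock: 8.65
position: [0.524, 0.2817, 0.4058]
ee_rot: [0.004, 0.466, -0.002, 0.885]
ft_force: [0.5, 0.5, -4.6]
grip_width: 0.46
liner [ 0.59411429 -0.28759048]
pos [0.524  0.2817 0.4058] t 8.65 F [ 0.5  0.5 -4.6] grip 0.46
shift mm [  44.5 -568.8   59.3] rot [-0.12   0.601  0.032] rows>= 11.5
[[0.566, 0.007, 0.824], [-0.0, 1.0, -0.008], [-0.824, 0.005, 0.566]] q [-0.98 -0.14  0.15  1.74  0.5   1.16  0.62]
```

View pics/side_j.png

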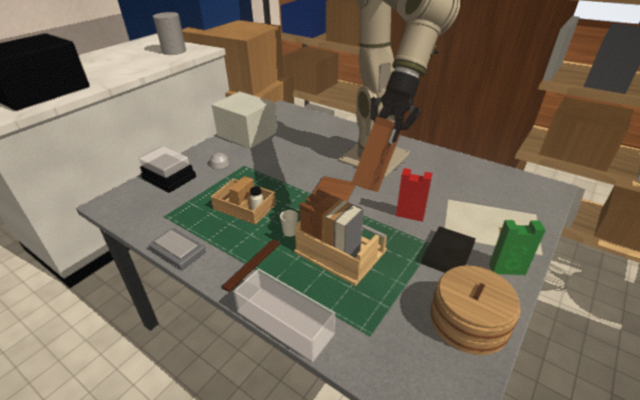

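```bash
python3 -m handwheel '0 -20 0 0 0.1 0 30; 0 -30 0 0 0.1 0 30; 0 -30 0 0 0.1 0 30; 0 -30 0 0 0.1 0 30; 0 -30 0 0 0.1 0 30; 0 -30 0 0 0.1 0 30; 0 -40 6 0.03 0 0 30; 0 -40 8 0.03 0 0 30'
python3 - <<'E'
from h import *
rel([.594,-.2876,.40],Rtool(0,.115,1))
E
```

```text
clock: 9.5
position: [0.5341, 0.029, 0.398]
ee_rot: [0.023, 0.709, -0.026, 0.704]
ft_force: [1.2, 0.3, -4.6]
grip_width: 0.458
pos [0.5341 0.029  0.398 ] t 9.5 F [ 1.2  0.3 -4.6] grip 0.458
shift mm [  -1.5 -311.7   81.6] rot [-0.184 -0.008  0.003] rows>= 6.4
[[-0.007, 0.069, 0.998], [-0.003, 0.998, -0.069], [-1.0, -0.004, -0.007]] q [-0.67  0.1   0.59  1.42 -0.05  1.65  1.41]
```

```bash
python3 -m handwheel '0 -40 10 -0.03 -0.008 0 30; 0 -40 8 -0.03 0 0 30; 0 -40 7 -0.03 0 0 30; 0 -40 6 -0.03 0 0 30; 0 -40 5 -0.03 0 0 30; 0 -40 4 -0.034 0 0 30; 0 -30 0 0 0 0 30; 0 0 0 0 0 0 30'
python3 - <<'E'
from h import *
rel([.594,-.2876,.40],Rtool(0,.115,1))
E
```

```text
clock: 10.3
position: [0.5777, -0.2447, 0.3979]
ee_rot: [-0.039, 0.706, 0.037, 0.706]
ft_force: [-0.6, -0.2, -4.9]
grip_width: 0.456
pos [ 0.5777 -0.2447  0.3979] t 10.3 F [-0.6 -0.2 -4.9] grip 0.456
shift mm [ -2.  -44.4  11.6] rot [-0.007 -0.001  0.003] rows>= 0.9
[[-0.001, -0.108, 0.994], [-0.003, 0.994, 0.108], [-1.0, -0.003, -0.001]] q [-0.2   0.37  0.77  1.17 -0.25  1.69  2.18]
```

```bash
python3 -m handwheel '0 -30 8 -0.007 0 0.003 30; 20 -14 4 0 0 0 30; 40 0 0 0 0 0 30; 40 0 0 0 0 0 30; 25 0 0 0 0 0 30; 0 0 0 0 0 0 30; 0 0 0 0 0 0 30'
cat > meas.py <<'E'
from h import *
import sys
tag=sys.argv[1]; zb=float(sys.argv[2])
rel([.594,-.2876,.133],Rtool(0,.115,1))
o=manip.get_obs(); p=o["position"]; yaw=R.from_quat(o["ee_rot"]).as_matrix()
yw=np.arctan2(yaw[1,2],yaw[0,2]); print("yaw",yw)
for n,(u0,v0,u1,v1) in dict(top=(340,150,430,230),side=(195,110,305,230)).items():
    c=cams.camera(n); W=cloud(c); q=W-np.r_[p[:2],0]
    X=q[...,0]*np.cos(yw)+q[...,1]*np.sin(yw); Y=-q[...,0]*np.sin(yw)+q[...,1]*np.cos(yw); Z=W[...,2]
    m=(abs(X)<.075)&(abs(Y)<.03)&(Z>zb)&(Z<p[2]-.03)
    if m.sum(): 
        P=np.c_[X[m],Y[m],Z[m]]; print(n,m.sum(),"min",np.percentile(P,2,axis=0).round(4),"max",np.percentile(P,98,axis=0).round(4))
        r=P[:,0]>.03
        if r.sum()>15: 
            l=np.polyfit(P[r][:,2],P[r][:,0],1); print("rear face: x at mid",np.polyval(l,P[r][:,2].mean()).round(4),"slope",l[0].round(3),"n",r.sum())
    s=6; im=cv2.resize(c["color"][v0:v1,u0:u1],None,fx=s,fy=s,interpolation=3); cv2.imwrite(f"pics/{n}_{tag}0.png",im)
    f=T2(p[0],p[1],yw); dx=float(sys.argv[3]); zz=p[2]-float(sys.argv[4])
    draw(c,im,f,boxedges(-.0475+dx,.0475+dx,-.02,.02,zz,zz+.18),(255,0,255),s,np.array([u0,v0]))
    draw(c,im,T2(.587,-.226,.115),boxedges(-.066,.066,-.096,.096,.06,.06)+boxedges(-.06,.06,-.09,-.034,.06,.06),(255,255,0),s,np.array([u0,v0]))
    cv2.imwrite(f"pics/{n}_{tag}.png",im)
E
python3 meas.py k .13 0 .121
```

```text
clock: 11.0
position: [0.597, -0.2807, 0.2758]
ee_rot: [-0.043, 0.705, 0.045, 0.707]
ft_force: [0.6, 0.7, -4.1]
grip_width: 0.457
pos [ 0.597  -0.2807  0.2758] t 11.0 F [ 0.6  0.7 -4.1] grip 0.457
shift mm [142.8  -6.8  -4.3] rot [ 0.009  0.003 -0.002] rows>= 2.9
[[0.003, -0.124, 0.992], [0.003, 0.992, 0.124], [-1.0, 0.002, 0.003]] q [-0.14  0.46  0.74  1.32 -0.31  1.47  2.28]
yaw 0.1239296941868667
top 21 min [-0.0037  0.0165  0.152 ] max [0.0494 0.0194 0.2438]
side 674 min [-0.0414 -0.0207  0.1515] max [0.0547 0.0197 0.2443]
rear face: x at mid 0.0475 slope -0.028 n 316
```

View pics/side_k.png

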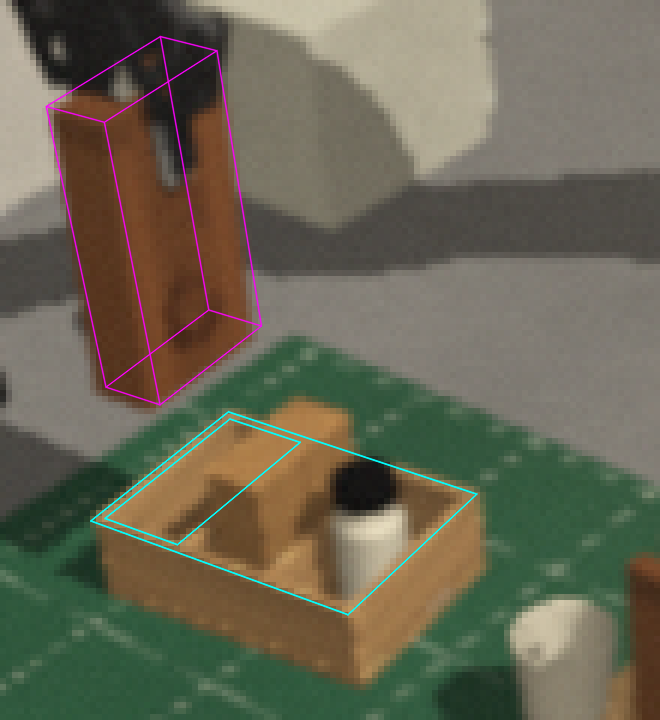

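View pics/top_k.png

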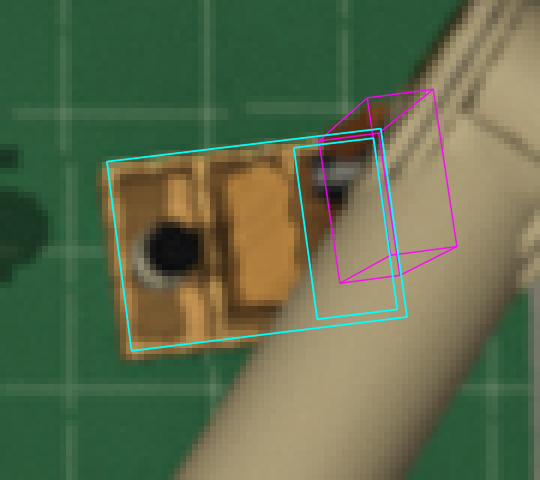

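```bash
cat > cad.py <<'E'
from h import *
import pickle,sys
S=pickle.load(open("S.pkl","rb"))
c0=S["side"]; a=proj(c0,[[.587,-.226,.06],[.597,-.226,.06],[.587,-.216,.06]]); print("px per 10mm dx,dy",(a[1]-a[0]).round(2),(a[2]-a[0]).round(2))
cx,cy,cw=map(float,sys.argv[1:4])
for n,(u0,v0,u1,v1) in dict(top=(350,165,415,217),side=(205,170,285,230)).items():
    s=10; im=cv2.resize(S[n]["color"][v0:v1,u0:u1],None,fx=s,fy=s,interpolation=3)
    E=boxedges(-.066,.066,-.096,.096,0,.06)+boxedges(-.06,.06,-.09,-.034,.06,.06)+boxedges(-.06,.06,-.028,.028,.06,.06)
    draw(S[n],im,T2(cx,cy,cw),E,(255,255,0),s,np.array([u0,v0]))
    cv2.imwrite(f"pics/cad_{n}_{sys.argv[4]}.png",im)
E
python3 cad.py .586 -.2235 .118 a
```

```text
px per 10mm dx,dy [-1.93  1.35] [1.99 0.93]
```

View pics/cad_side_a.png

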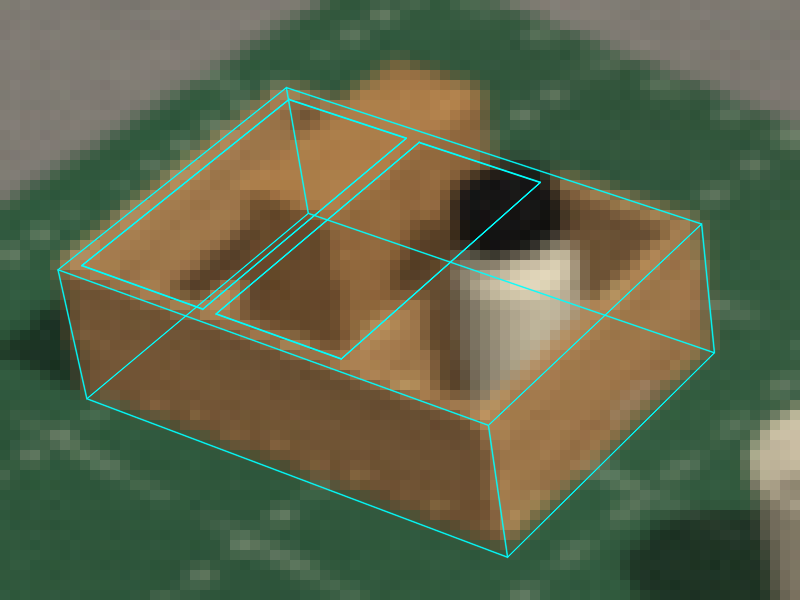

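View pics/cad_top_a.png

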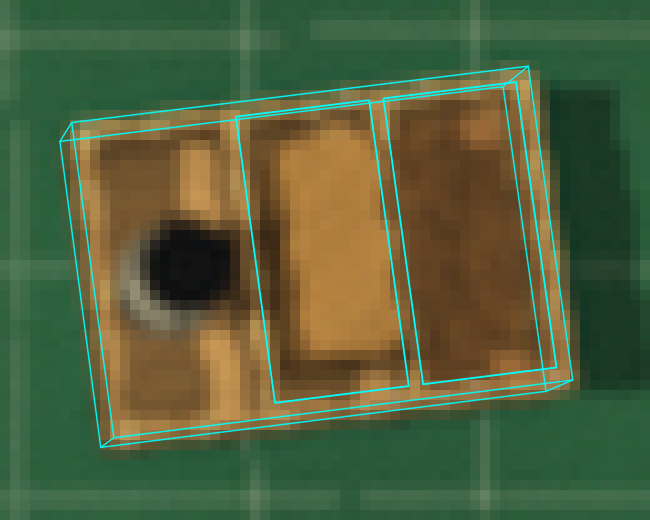

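```bash
python3 -m handwheel '0 -4.5 -5.5 0.006 0.03 0 30; 15 0 0 0 0 0 30; 20 0 0 0 0 0 30; 15 0 0 0 0 0 30; 0 0 0 0 0 0 30; 0 0 0 0 0 0 30'
python3 meas.py l .115 0 .121
python3 - <<'E'
from h import *
rel([.592,-.286,.133],Rtool(0.03,.118,1))
E
```

```text
clock: 11.7
position: [0.5911, -0.2863, 0.2265]
ee_rot: [-0.042, 0.715, 0.042, 0.697]
ft_force: [0.1, -0.1, -5.1]
grip_width: 0.46
pos [ 0.5911 -0.2863  0.2265] t 11.7 F [ 0.1 -0.1 -5.1] grip 0.46
shift mm [93.4 -1.8  5.1] rot [ 0.003 -0.025 -0.002] rows>= 1.9
[[-0.026, -0.118, 0.993], [-0.001, 0.993, 0.118], [-1.0, 0.002, -0.025]] q [-0.13  0.5   0.73  1.38 -0.32  1.41  2.29]
yaw 0.11821926503814033
top 14 min [0.0275 0.0167 0.1299] max [0.0475 0.0193 0.192 ]
side 539 min [-0.0436 -0.0202  0.1174] max [0.0515 0.02   0.1951]
rear face: x at mid 0.0456 slope -0.017 n 244
pos [ 0.5915 -0.2866  0.2274] t 11.8 F [ 0.3  0.2 -4.5] grip 0.455
shift mm [94.4  0.4  2.8] rot [ 0.    -0.054 -0.001] rows>= 1.9
[[-0.024, -0.118, 0.993], [-0.002, 0.993, 0.118], [-1.0, 0.001, -0.024]] q [-0.13  0.5   0.73  1.38 -0.32  1.41  2.29]
```

View pics/side_l.png

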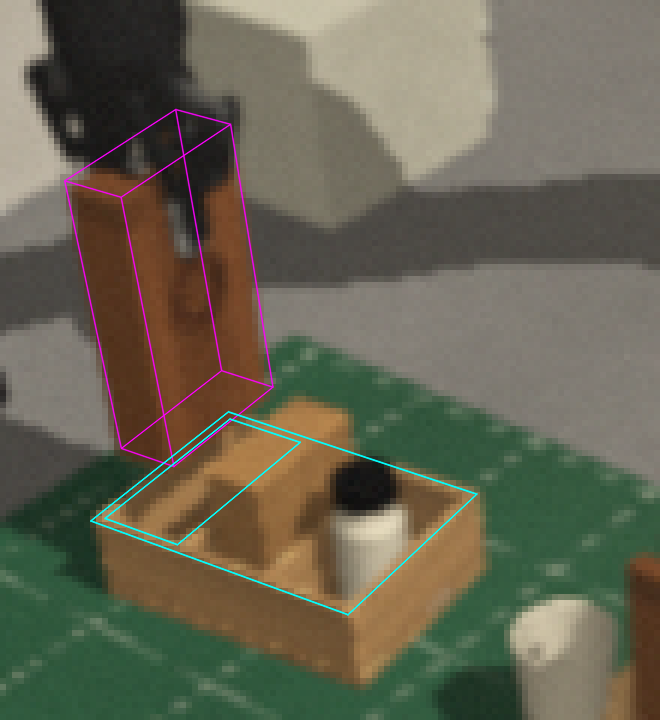

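```bash
python3 -m handwheel '25 0 2 0 0 0 30; 25 0 0 0 0 0 30; 15 0 0 0 0 0 30; 8 0 0 0 0 0 30; 0 0 0 0 0 0 30; 0 0 0 0 0 0 30'
python3 meas.py m .115 0 .121
```

```text
clock: 12.4
position: [0.5917, -0.2865, 0.1546]
ee_rot: [-0.042, 0.714, 0.042, 0.697]
ft_force: [-0.4, -0.9, -4.6]
grip_width: 0.458
pos [ 0.5917 -0.2865  0.1546] t 12.4 F [-0.4 -0.9 -4.6] grip 0.458
shift mm [21.5 -1.4  2.6] rot [ 0.003 -0.024 -0.001] rows>= 0.4
[[-0.024, -0.118, 0.993], [-0.002, 0.993, 0.118], [-1.0, 0.001, -0.024]] q [-0.12  0.55  0.71  1.48 -0.35  1.27  2.31]
yaw 0.11817243156397399
top 1 min [0.0285 0.0182 0.1221] max [0.0285 0.0182 0.1221]
side 57 min [-0.0385 -0.0186  0.1163] max [0.0509 0.0216 0.1243]
rear face: x at mid 0.046 slope 0.063 n 25
```

View pics/side_m0.png

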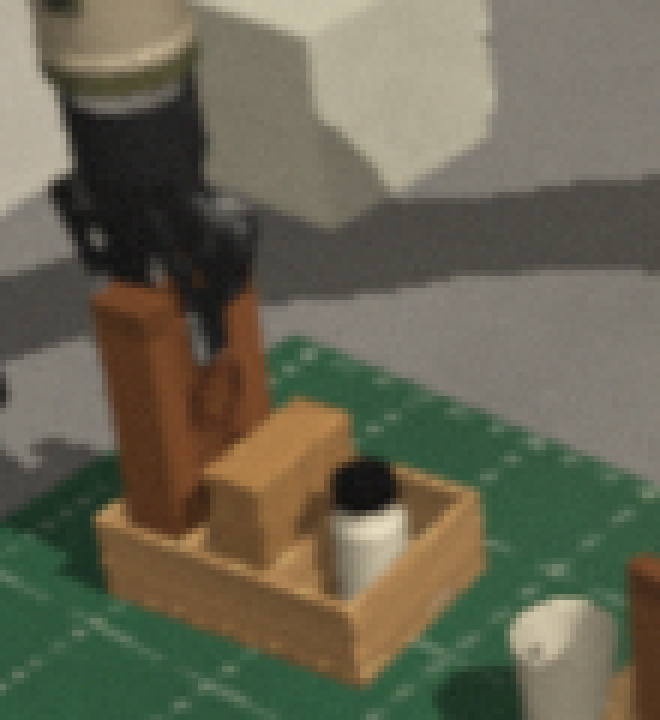

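The mould is inside the compartment, clear of the walls, with its foot hidden behind the rim at about (160,530). Next is a slow descent to contact.

```bash
python3 -m handwheel '5 0 0 0 0 0 30; 5 0 0 0 0 0 30; 3 0 0 0 0 0 30; 0 0 0 0 0 0 30'; python3 -m handwheel '3 0 0 0 0 0 30; 2 0 0 0 0 0 30; 0 0 0 0 0 0 30';  python3 -m handwheel '2 0 0 0 0 0 30; 0 0 0 0 0 0 30'
```

```text
clock: 12.9
position: [0.5911, -0.286, 0.1407]
ee_rot: [-0.042, 0.715, 0.042, 0.697]
ft_force: [-0.0, 1.0, -0.3]
grip_width: 0.455
clock: 13.2
position: [0.5929, -0.2868, 0.14]
ee_rot: [-0.042, 0.713, 0.042, 0.699]
ft_force: [-2.2, 4.5, 26.3]
grip_width: 0.455
clock: 13.4
position: [0.5931, -0.2874, 0.1398]
ee_rot: [-0.042, 0.712, 0.041, 0.7]
ft_force: [-7.6, 6.9, 39.4]
grip_width: 0.456
```

```bash
python3 -m handwheel '-5 0 0 0 0 0 30; -1 0 0 0 0 0 30; 0 0 0 0 0 0 30; 0 0 0 0 0 0 30'
python3 - <<'E'
from h import *
f=T2(.592,-.286,.118)
for n,(u0,v0,u1,v1) in dict(side=(195,130,285,235)).items():
    c=cams.camera(n); W=cloud(c); p=np.array([.592,-.286])
    q=W-np.r_[p,0]; X=q[...,0]*np.cos(.118)+q[...,1]*np.sin(.118); Y=-q[...,0]*np.sin(.118)+q[...,1]*np.cos(.118); Z=W[...,2]
    m=(abs(Y)<.02)&(X>.026)&(X<.05)&(Z>.16)&(Z<.21); print("top z pct",np.percentile(Z[m],[50,80,90,98]).round(4))
    m=(abs(Y)<.015)&(X>.03)&(X<.065)&(Z>.075)&(Z<.18); l=np.polyfit(Z[m],X[m],1); print("rear x at .012, .1,.19",np.polyval(l,[.012,.1,.19]).round(4),m.sum())
    s=6; im=cv2.resize(c["color"][v0:v1,u0:u1],None,fx=s,fy=s,interpolation=3)
    draw(c,im,f,boxedges(-.0475,.0475,-.02,.02,.012,.192),(255,0,255),s,np.array([u0,v0])); cv2.imwrite("pics/side_n.png",im)
E
```

```text
clock: 13.8
position: [0.5911, -0.2864, 0.1399]
ee_rot: [-0.042, 0.715, 0.042, 0.697]
ft_force: [-1.7, 0.3, 7.0]
grip_width: 0.46
top z pct [0.182  0.1923 0.1931 0.195 ]
rear x at .012, .1,.19 [0.0453 0.0458 0.0463] 162
```

View pics/side_n.png

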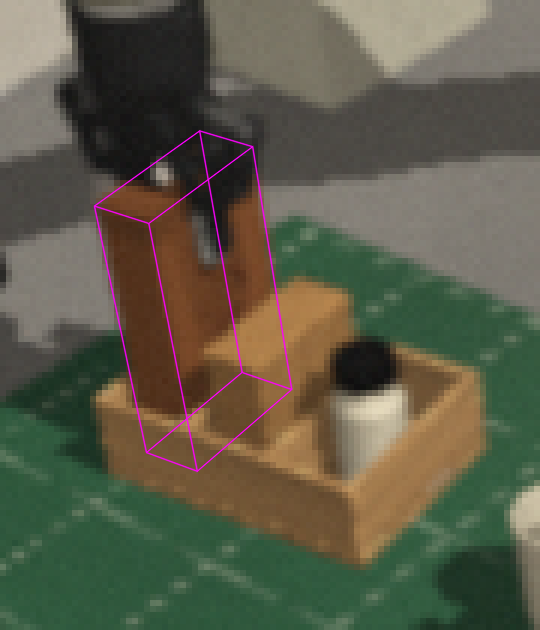

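Top at z = 0.1925 and rear face vertical within 0.01, so it is seated on the liner. Releasing and retreating.

```bash
python3 -m handwheel '0 0 0 0 0 0 50; 0 0 0 0 0 0 60; 0 0 0 0 0 0 70; 0 0 0 0 0 0 70; 0 0 0 0 0 0 70'; python3 -m handwheel '-15 0 0 0 0 0 70; -30 0 0 0 0 0 70; -45 0 0 0 0 0 70; -45 0 0 0 0 0 70; -40 0 -40 0 0 0 70; 0 0 -48 0 0 0 70;0 0 -48 0 0 0 70; 0 0 0 0 0 0 70'
cat > fin.py <<'E'
from h import *
import pickle
S=pickle.load(open("S.pkl","rb"))
o=manip.get_obs(); print(o["clock"],o["position"],o["ft_force"])
for n,(u0,v0,u1,v1) in dict(side=(195,130,405,290),top=(230,140,430,240)).items():
    c=cams.camera(n); W=cloud(c); p=np.array([.592,-.286])
    q=W-np.r_[p,0]; X=q[...,0]*np.cos(.118)+q[...,1]*np.sin(.118); Y=-q[...,0]*np.sin(.118)+q[...,1]*np.cos(.118); Z=W[...,2]
    m=(abs(X)<.07)&(abs(Y)<.04)&(Z>.185)&(Z<.2); P=np.c_[X[m],Y[m],Z[m]]
    if len(P): print(n,len(P),"top extents",np.percentile(P,2,axis=0).round(4),np.percentile(P,98,axis=0).round(4),"med z",np.median(P[:,2]).round(4), cv2.minAreaRect(P[:,:2].astype(np.float32)*1000))
    if n=="side":
        m=(abs(Y)<.015)&(X>.03)&(X<.065)&(Z>.075)&(Z<.18); l=np.polyfit(Z[m],X[m],1); print("rear slope",l[0].round(4))
        m=(abs(X)<.04)&(Y>.01)&(Y<.035)&(Z>.125)&(Z<.18); l=np.polyfit(Z[m],Y[m],1); print("side slope",l[0].round(4),Y[m].mean())
    for t in ("packet","jar","cup","binder","carton","block_notched","tray","stick","sieve"):
        print(n,t,[(round(d["conf"],2),[int(x) for x in d["box"]]) for d in cams.recognise(n,t)][:1])
    s=3.8; cv2.imwrite(f"pics/fin_{n}.png",np.vstack([cv2.resize(k["color"][v0:v1,u0:u1],None,fx=s if n=="side" else 4,fy=s if n=="side" else 4,interpolation=3) for k in (c,)]))
E
python3 fin.py
```

```text
clock: 14.35
position: [0.5909, -0.2861, 0.1393]
ee_rot: [-0.042, 0.715, 0.042, 0.697]
ft_force: [-0.1, -0.2, 0.8]
grip_width: 0.816
clock: 15.15
position: [0.4585, -0.3049, 0.3152]
ee_rot: [-0.038, 0.714, 0.04, 0.698]
ft_force: [-0.4, -1.0, 0.4]
grip_width: 0.818
15.15 [ 0.4585016  -0.30491637  0.3152157 ] [-0.36134509 -0.96077777  0.39952142]
side 134 top extents [-0.047  -0.0195  0.1854] [0.0472 0.0211 0.195 ] med z 0.1918 ((-0.3803977966308594, 0.27787017822265625), (46.29431915283203, 99.21822357177734), 86.84807586669922)
rear slope 0.0006
side slope -0.0219 0.01777212873616777
side packet [(0.88, [229, 180, 24, 23])]
side jar [(0.69, [249, 185, 9, 22])]
side cup [(0.67, [278, 212, 19, 20])]
side binder [(0.91, [332, 206, 31, 50])]
side carton [(0.85, [323, 202, 26, 39])]
side block_notched [(0.8, [300, 189, 28, 44])]
side tray [(0.96, [418, 226, 55, 47])]
side stick [(0.82, [220, 236, 57, 59])]
side sieve []
top 119 top extents [-0.0481 -0.0199  0.1855] [0.0418 0.0186 0.1995] med z 0.1919 ((-3.2735137939453125, -0.3644065856933594), (91.67571258544922, 40.4278678894043), 0.7141873240470886)
top packet [(0.69, [373, 174, 15, 24])]
top jar [(0.73, [389, 173, 22, 26])]
top cup [(0.63, [321, 182, 13, 13])]
top binder [(0.73, [263, 171, 10, 26])]
top carton [(0.86, [273, 169, 13, 31])]
top block_notched [(0.73, [290, 169, 18, 35])]
top tray [(0.78, [196, 216, 36, 43])]
top stick [(0.87, [322, 115, 11, 56])]
top sieve [(0.77, [442, 218, 18, 18])]
```

```bash
ls pics/fin*
```

```text
pics/fin_side.png
pics/fin_top.png
```

View pics/fin_side.png

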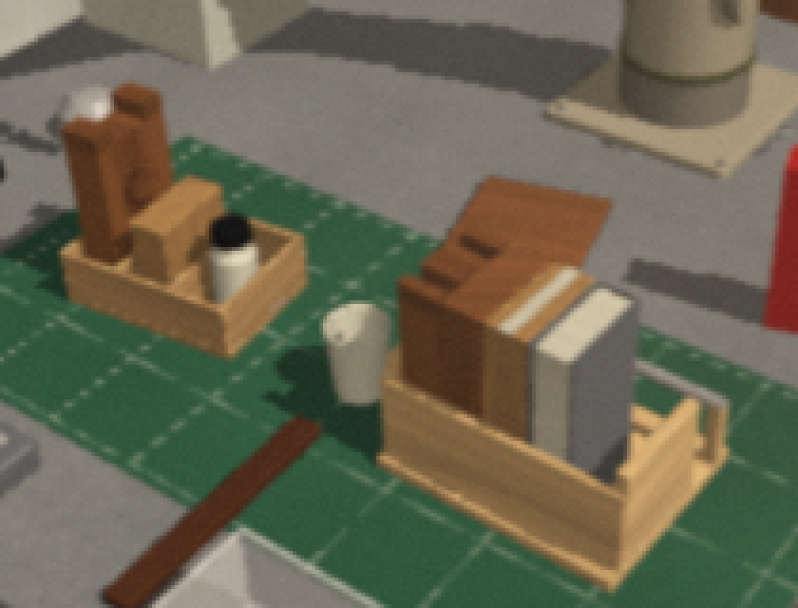

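View pics/fin_top.png

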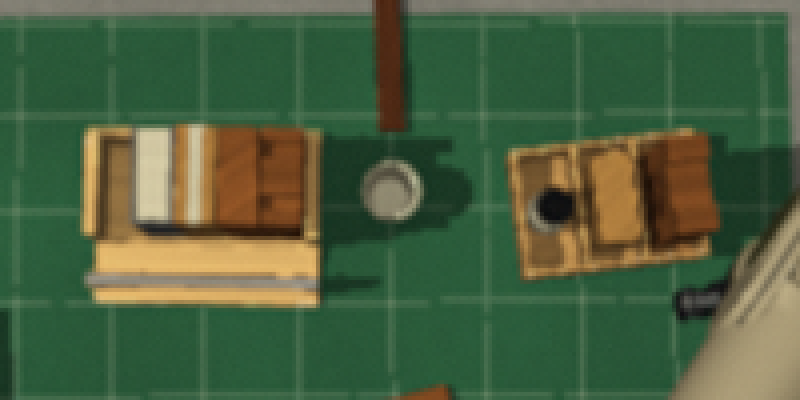

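The mould stands upright in the caddy's right-hand compartment. It is at (115,180) in the side crop and (680,185) in the top crop. The neighbours have not moved and the gripper is clear, so I'm handing in.

```bash
python3 -c "
from workcell import hand_in; print(hand_in())"
```

```text
the job is handed in; nothing more can be done
None
```

The mould is standing upright on the cork liner in the caddy's empty right-hand compartment, and I handed the job in at about 15 s on the robot's clock.

I tipped it forward with closed fingers in the scoop, by about 0.58 rad (33°), until it rested on the rail. I gripped it across its thickness, lifted it out, turned it upright and set it down. Then I opened the fingers and moved the arm clear.

**Last checks:**
- **Height and tilt:** its top is at z ≈ 0.192 m, so its underside sits at the liner's top. The rear face is vertical within 0.001 rad; the side face, seen with few depth points, reads 0.02 rad.
- **Position:** it is within about 3 mm of my estimate of the liner's centre.
- **Surroundings:** the other items in the rack and caddy, and the cup, look unmoved in both pictures. The tool force was near zero.

**Where readings disagreed:**
- **Caddy position:** the two cameras and the wireframe overlays differ by 2–3 mm, so the position above carries that uncertainty.
- **Lean on the rail:** depth fits to a few points on the rear face gave 0.49 (top) and 0.53 rad (side), while the picture overlay and the rack's geometry gave 0.57–0.6. The top-camera figure alone is just under the required 0.5 rad; I trusted the overlay and geometry.
- **Touchdown force:** pressing down to find the liner briefly reached 39 N at the wrist, with the load on the mould held in the fingers. I backed off before letting go.
- **Recogniser:** in the last pictures the top-view "jar" box sat on the mould instead, the side view missed the sieve (the top view found it), and I did not query the plain block; I checked it by eye.

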